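# Lock a shear blade in its tray

## Robot

A 6-joint arm with a two-finger parallel gripper is mounted at the origin on a cart in front of the work surface, level with it; the furniture and walls round the work are solid. World frame = base frame: x ahead of the robot, y to its left, z up, the work surface at z = 0. Lengths are in mm, angles in degrees, forces in N, time in s.
With the tool pointing down it reaches from about 300 to 850 mm from the base axis. Payload 4.2 kg.
Tool frame: the origin (TCP) lies midway between the tips of the shut fingers; the grasp point (between the pads) lies 19 mm behind it (env.hold_point_z is the z of the grasp point in the tool frame, in mm); z points along the fingers, y is the direction in which the jaws open and shut (so a half turn about z gives the same grasp; the last joint's range is limited). The gripper opens to 91 mm and grips with 3 to 60 N. Pads are 32 mm wide; open, the fingers measure 118 mm over their backs; the gripper's body (76 mm by 178 mm) begins 60 mm behind the grasp point.
Start: joints at [65.031, 18.312, 89.639, -0, 72.044, -1.146], TCP at [232.259, 526.022, 213.976] pointing down, gripper open.
Joint ranges: [-177.97, 177.97], [-48.28, 115.42], [12.27, 149.76], [-77.06, 257.06], [2.81, 150.46], [-146.56, 146.56]. Speed limits (degrees/s): [147.25, 147.25, 180, 180, 180, 180].

## Interface

Orientations are given as [roll, pitch, yaw] about the fixed x, y, z axes, in that order (R = Rz(yaw) Ry(pitch) Rx(roll)).
In Python, from workcell import env, grab_frame, camera_params, spotter gives the robot as it stands. The module is installed in compiled form; this text tells all that it offers.
- The arm moves only by the shell command python3 -m jog 'ROWS' [FORCE]. ROWS is text: rows parted by semicolons, each of 7 numbers parted by spaces: the turn, a rotation vector about the world's x, y, z in units of 5 degrees (1.0 is 5 degrees), then the shift along the world's x, y, z in units of 25 mm (1.0 is 25 mm), then the opening, from 0 (shut) to 1 (fully open). A call has 1 to 5 rows; each row is the pose to reach, as a shift and turn from the pose commanded when the call began; what a row does not reach only later rows make up. A row lasts 1/8 s, in which the tool goes at most 62.5 mm and 10.7 degrees, less where a joint would pass 70% of its speed; a pose out of reach is approached as far as the arm can. A call with a gripper value outside its range is refused whole. The fingers move at their own pace and stop on an object; FORCE is the grip in N (left out, the last holds). Time passes only in rows, so rows that repeat a pose let the fingers close. It gives the time, the measured TCP pose, the force and the opening at its end, in the units of the state.
- env.state(): the state, without advancing time (a new reading comes with each control period).
- grab_frame(name): name is "scene" or "top" or "wrist"; returns the picture (420x560x3 uint8, red, green, blue); there is no depth.
- camera_params(name): a dict with "K" (3x3 intrinsics, pixels), "dist" ([k1, k2, p1, p2, k3] as OpenCV has them; the pictures are not rectified), "rvec" (rotation vector, rad) and "tvec" (3), from world to camera coordinates, as OpenCV has them. Camera axes: x right, y down, z forward; pixel columns grow to the right and rows downward; lengths in mm; the calibration is good to about 2 mm. A picture is of the moment at which its call begins: read the wrist's pose just before it. camera_params takes no time and is no camera call; for the wrist camera it gives the pose at the moment of the call.
- env.job_done(): hands the job in, once; it reports no verdict.
Trained networks look in the newest picture that a camera, given by its name, has taken for a name from the list of things; names that differ only in an ending like _2 or _b are one class to them, and where a whole thing is asked for, a point or a joint stands for the part that bears it (a point fixed in the world has none). Each returns a list of dicts, best first, with "conf" (0 to 1); they miss things now and then, are a little off and sometimes report something else, mostly with a low value. They report only what shows in the picture. A call takes as long as a camera call.
- spotter.look_for(query, camera): "box" ([left, top, width, height] in pixels, round what is visible of it).
- spotter.trace(query, camera): "region" (420x560 bool, what is visible of it) and "box" ([left, top, width, height] in pixels, round what is visible of it).
The state is a dict: "time_s": time; "qpos": joint angles; "qvel": joint speeds; "effort": joint torques, N m; "ee_pos": TCP position; "ee_rot": TCP orientation; "force": force on the tool from outside, world axes, zero at the start; "torque": the same for the moment, N m; "gripper_width": finger opening in mm.
Only numpy, scipy, OpenCV 4.12 (cv2) and the standard library are available. Lean on these libraries where they do the work, as an engineer would, in place of code of your own. Each camera call takes 0.05 s, during which the arm holds its last target. There are 200 camera calls.

## Task

The flat shear blade lies part way out of the open end of its tray. With a shut fingertip push it along the tray until its far end is home against the end stop, and only then run the fingertip along the front of the tray, close beside the rail or lightly brushing it, from the open end to the stop end, so that it sweeps the four clip levers round one after another and every clip reaches over the blade. Only push and stroke: lift nothing, do not lean hard on the blade or the tray, and leave the small things lying round about where they are.

Things in the scene. Friction and masses are not known exactly. Their poses are not given: they have to be found in the camera images.
- tray: fixed blade tray: aluminium floor 114 x 212 x 8 mm, a grey rail along each long side, one short end open, a steel stop across the other. Origin on the bench under the centre of the home blade; z up, +y from open end to stop, +x from clip rail (front, robot's side) to plain rear guard rail. In its frame (mm): floor y -92 to 120.5, top z 8; guard rail x 37 to 57, top z 22.5; nothing over 32
- blade: loose ground steel blade, 72 (x) x 209 (y) x 10 mm, 0.6 to 0.95 kg, flat on the tray floor between the rails (1 mm play each side), bevelled edge to the guard rail. Origin at the centre of its underside, z up, x and y opposite to the tray's. Home at y = 0 in the tray frame; starts 20 to 55 mm short of that, toward the open end. Slides with a friction of 3 to 10 N
- blade_end (a point): centre of the blade's outer end face, the one to push toward the tray's +y; 13 mm above the bench (face from 8 to 18 mm). When home it still stands 12 mm out beyond the tray floor, so the finger stays outside the tray. Axes as the blade's
- clip0 (a joint): black clip nearest the open end, on an upright pin on the clip rail. 0 = open: thumb lever square out from the rail (tray -x), hold arm along the rail. Turns clockwise from above to 1.57 = closed: lever along the rail toward the stop end, inside the rail's outer face, hold arm 19 mm over the blade and 2.5 mm clear of it. Starts at 0 to 0.4
- clip1 (a joint): second clip, like clip0. Friction holds a clip where it is left; a finger moving to +y beside the rail turns it with 2 to 5 N. The closer it passes, the more it closes: 2 mm off the rail's face leaves it about 0.12 short, 5 mm about 0.27
- clip2 (a joint): third clip, like clip0
- clip3 (a joint): clip nearest the stop, like clip0
- pivot0 (a point): axis of clip0 at lever height, 25.5 mm above the bench: tray frame x -50, y -72 mm. Lever: 30 mm long from the axis, 10 mm wide, 20.5 to 30.5 mm above the bench; open, it sticks out 23 mm past the rail's outer face. Axes as the tray's
- pivot1 (a point): axis of clip1, tray frame y = -24 mm
- pivot2 (a point): axis of clip2, tray frame y = +24 mm
- pivot3 (a point): axis of clip3, tray frame y = +72 mm
- stone: bystander: green dressing stone, 25 x 100 x 13 mm, behind the tray
- eye_loupe: bystander: black eye loupe, 41 mm across, 36 mm high, behind the tray near its open end
- brush: bystander: flat wooden dust brush, 30 x 168 x 10 mm, in front of the clips
- block_tall: bystander: small steel gauge block, 9 x 30 x 20 mm, in front of the tray near its open end
- block_low: bystander: small steel gauge block, 9 x 30 x 12 mm, beside the other
- jar: bystander: clear screw pot, 45 mm across, 42 mm high, beyond the stop end
- stop_face (a point): centre of the stop's face that the blade's far end must meet: tray frame x 0, y +104.5, z 13 mm; the stop's top is 20.5 mm above the bench. Axes as the tray's
- rail_start (a point): top outer edge of the clip rail at the open end: tray frame x -57, y -92, z 18.5 mm. The rail is 20 mm wide (x -57 to -37) and runs from here to y +120.5; its outer face, flush with the floor's side down to the bench, is the upright plane x = -57 along which the fingertip strokes. Axes as the tray's

How it is judged (in metres and radians):
On the way, in this order (a step that is already met when the one before it is completed fails the run):
1. the blade is home against the stop while all clips are still open (y of blade in the frame of tray above -0.003 m and z of blade in the frame of tray below 0.0105 m and value of joint each of clip0, clip1, clip2, clip3 below 0.7 rad), for 0.1 s.
2. clip 0 is swept closed, the clips farther on not yet (value of joint clip0 above 1.2 rad and value of joint each of clip1, clip2, clip3 below 1.2 rad), for 0.05 s.
3. clip 1 is swept closed, the clips farther on not yet (value of joint clip1 above 1.2 rad and value of joint each of clip2, clip3 below 1.2 rad), for 0.05 s.
4. clip 2 is swept closed, the clips farther on not yet (value of joint clip2 above 1.2 rad and value of joint clip3 below 1.2 rad), for 0.05 s.
5. clip 3 is swept closed, the clips farther on not yet (value of joint clip3 above 1.2 rad), for 0.05 s.
At the end, for the whole second after the job is handed in: The blade lies flat in the tray within 3 mm of the end stop, at rest, and all four clips are turned to 1.2 rad or more (fully closed is 1.57) (y of blade in the frame of tray above -0.003 m and z of blade in the frame of tray below 0.0105 m and value of joint each of clip0, clip1, clip2, clip3 above 1.2 rad and linear speed of blade below 0.01 m/s); the robot touches nothing.
It fails at once if the blade is lifted or tipped out of the tray (z of blade in the frame of tray above 0.014 m or angle between blade's own z axis and vertical above 0.06 rad).
It fails at once if the robot leans on the blade or the tray with more than 40 N (contact force between any of the arm, the fingers and blade above 40 N or contact force between any of the arm, the fingers and tray above 40 N).
It fails at once if a bystander is pushed more than 20 mm from its place (distance of any of stone, eye_loupe, brush, block_tall, block_low, jar from where it was at the start of the episode above 0.02 m).
It also fails if it takes over 48 s, if anything falls off the work surface, if the arm or the gripper's body presses on something with over 40 N, if the wrist force passes 120 N, or if a joint passes its speed limit or range.

## Working session

There is one attempt and no reset: what is moved stays moved. The work goes in short steps, Python scripts to look and compute and a shell command to move; the robot and the scene stay as the last step left them, time stands still between calls to the robot, and variables do not carry over. Pictures are saved under pics/ and viewed, about 8 in all and at most 12, crops included, and the job is handed in when it is done.

```bash
mkdir -p pics
cat > h.py <<'E'
from workcell import env, grab_frame, camera_params, spotter
import numpy as np, cv2
def P(n):
    c=camera_params(n); return {k:np.array(v,float) for k,v in c.items()}
def proj(c,pts):
    return cv2.projectPoints(np.array(pts,float).reshape(-1,1,3),c['rvec'],c['tvec'],c['K'],c['dist'])[0].reshape(-1,2)
def back(c,uv,z):
    u=cv2.undistortPoints(np.array(uv,float).reshape(-1,1,2),c['K'],c['dist']).reshape(-1,2)
    R=cv2.Rodrigues(c['rvec'])[0]; o=-R.T@c['tvec'].ravel()
    d=np.c_[u,np.ones(len(u))]@R
    return o+d*((z-o[2])/d[:,2])[:,None]
E
python3 - <<'E'
from h import *
s=env.state(); print({k:np.round(v,2).tolist() for k,v in s.items()})
ims=[]
for n in ("scene","top"):
    im=grab_frame(n); cv2.imwrite(f'pics/{n}0.png',im[:,:,::-1]); c=P(n)
    R=cv2.Rodrigues(c['rvec'])[0]; print(n,(-R.T@c['tvec'].ravel()).round(), c['K'][0,0])
    for q in ("tray","blade","clip0","clip1","clip2","clip3","stone","eye_loupe","brush","block_tall","block_low","jar"):
        print(q,[(round(d['conf'],2),[int(x) for x in d['box']]) for d in spotter.look_for(q,n)[:4]])
E
```

```text
{'time_s': 0.0, 'qpos': [65.03, 18.35, 89.71, -0.0, 72.04, -1.15], 'qvel': [-0.01, -0.09, 0.09, -0.01, 0.06, 0.06], 'effort': [-0.0, -41.24, -23.2, 0.07, 0.05, -0.0], 'ee_pos': [232.03, 525.54, 213.13], 'ee_rot': [-179.9, -0.0, 156.18], 'force': [-0.34, -0.27, 0.21], 'torque': [-0.01, -0.05, 0.0], 'gripper_width': 91.23}
scene [ 265. -528.  638.] 432.54749742218706
tray [(0.88, [216, 188, 108, 96]), (0.16, [242, 214, 91, 80])]
blade [(0.87, [245, 214, 86, 76])]
clip0 [(0.7, [228, 227, 17, 16]), (0.64, [257, 259, 18, 17]), (0.58, [219, 214, 14, 17]), (0.45, [241, 244, 26, 18])]
clip1 [(0.7, [228, 227, 17, 16]), (0.64, [257, 259, 18, 17]), (0.58, [219, 214, 14, 17]), (0.45, [241, 244, 26, 18])]
clip2 [(0.7, [228, 227, 17, 16]), (0.64, [257, 259, 18, 17]), (0.58, [219, 214, 14, 17]), (0.45, [241, 244, 26, 18])]
clip3 [(0.7, [228, 227, 17, 16]), (0.64, [257, 259, 18, 17]), (0.58, [219, 214, 14, 17]), (0.45, [241, 244, 26, 18])]
stone [(0.65, [282, 197, 44, 27])]
eye_loupe [(0.85, [346, 232, 20, 29]), (0.64, [217, 193, 109, 90])]
brush [(0.72, [168, 239, 62, 49])]
block_tall [(0.59, [239,
[... 310 characters left out ...]
 13, 15]), (0.59, [302, 233, 13, 15])]
clip1 [(0.69, [259, 237, 17, 16]), (0.67, [273, 193, 91, 36]), (0.65, [324, 230, 13, 15]), (0.59, [302, 233, 13, 15])]
clip2 [(0.69, [259, 237, 17, 16]), (0.67, [273, 193, 91, 36]), (0.65, [324, 230, 13, 15]), (0.59, [302, 233, 13, 15])]
clip3 [(0.69, [259, 237, 17, 16]), (0.67, [273, 193, 91, 36]), (0.65, [324, 230, 13, 15]), (0.59, [302, 233, 13, 15])]
stone [(0.57, [262, 157, 44, 25]), (0.17, [243, 181, 101, 69])]
eye_loupe [(0.52, [338, 147, 21, 25]), (0.2, [249, 264, 76, 28])]
brush [(0.6, [250, 266, 75, 28])]
block_tall [(0.43, [349, 260, 8, 12])]
block_low []
jar [(0.81, [207, 199, 19, 24]), (0.73, [247, 186, 95, 61]), (0.71, [347, 260, 10, 11])]
```

Run:
```python
import cv2,numpy as np
t=cv2.imread('pics/top0.png')[130:310,190:390]; s=cv2.imread('pics/scene0.png')[150:330,160:380]
cv2.imwrite('pics/tz.png',cv2.resize(t,None,fx=4,fy=3.3333*1.2/1.0 if 0 else 4)[:600*2][:, :800][:720]) 
t=cv2.resize(cv2.imread('pics/top0.png')[140:300,190:390],None,fx=4,fy=4); cv2.imwrite('pics/tz.png',t[:600])
cv2.imwrite('pics/sz.png',cv2.resize(cv2.imread('pics/scene0.png')[160:320,160:380],None,fx=3.6,fy=3.6)[:600])
from h import *
c=P('top')
for uv in ([349,190],[274,250],[207,211]): print(back(c,[uv],18).round())
```

```text
[[ 601. -128.   18.]]
[[464.  41.  18.]]
[[552. 193.  18.]]
```

View pics/tz.png

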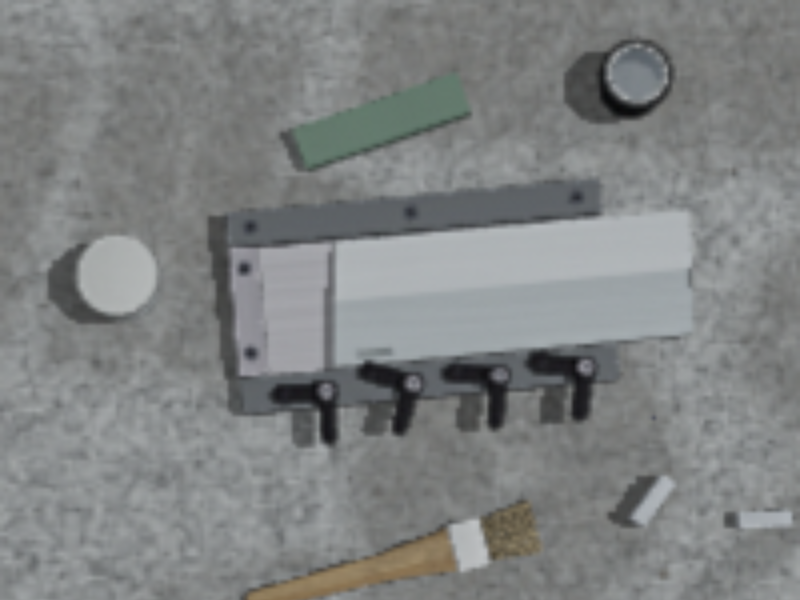

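View pics/sz.png

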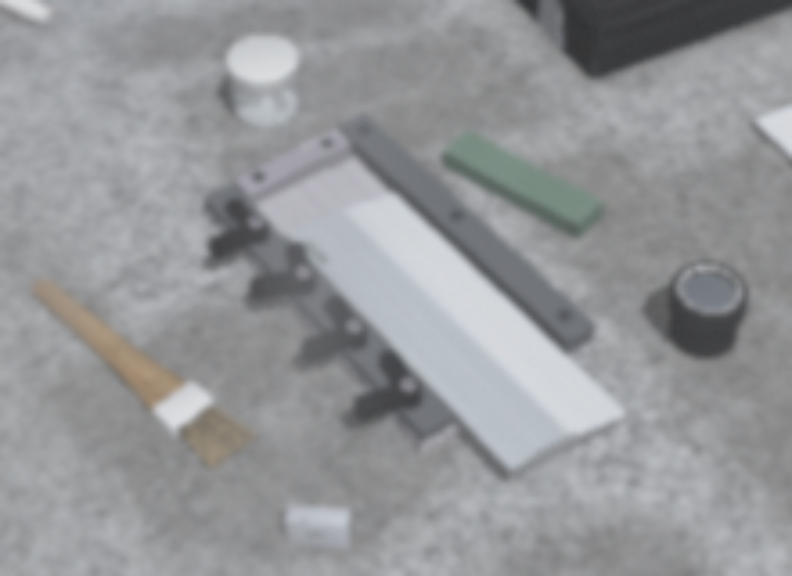

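Top crop: the stop is at the left (world +y) and the open end at the right. The blade's outer end is at crop x≈690, and the four levers point down toward the robot at x≈328, 403, 496 and 581. The brush and blocks lie about 50 mm in front of the rail. I'll shut the gripper and bring the wrist camera over the tray.

```bash
python3 -m jog '0 0 -1.25 1.2 -2 0 0; 0 0 -2.5 2.4 -4 0 0; 0 0 -3.75 3.6 -6 0 0; 0 0 -5 4.8 -8 0 0; 0 0 -6.2 6 -10 0 0' 20; python3 -m jog '0 0 -1.25 1 -2 0 0; 0 0 -2.5 2 -4 0 0; 0 0 -3.75 3 -6 0 0; 0 0 -5 4.5 -8 0.5 0; 0 0 -6.1 5 -9.5 1 0'
python3 - <<'E'
from h import *
s=env.state(); print(s['ee_pos'],s['ee_rot'],s['time_s'],s['gripper_width'])
c=P('wrist'); im=grab_frame('wrist'); cv2.imwrite('pics/w0.png',im[:,:,::-1]); np.savez('w0.npz',**c)
R=cv2.Rodrigues(c['rvec'])[0]; print(-R.T@c['tvec'].ravel(),c['K'][0,0])
E
```

```text
time_s: 1.92
ee_pos: [383.1, 274.5, 214.2]
ee_rot: [179.9, 0.0, 125.0]
force: [0.6, 0.3, 0.7]
gripper_width: 44.1
time_s: 2.55
ee_pos: [508.8, 36.3, 239.2]
ee_rot: [180.0, 0.0, 94.4]
force: [-0.5, -0.9, 0.2]
gripper_width: 0.2
[508.75235077  36.32197366 239.18993303] [1.79960774e+02 1.17468758e-02 9.44038904e+01] 2.55 0.15475845073118683
[502.41298723 116.32862674 409.37214801] 293.37298050918844
```

View pics/w0.png

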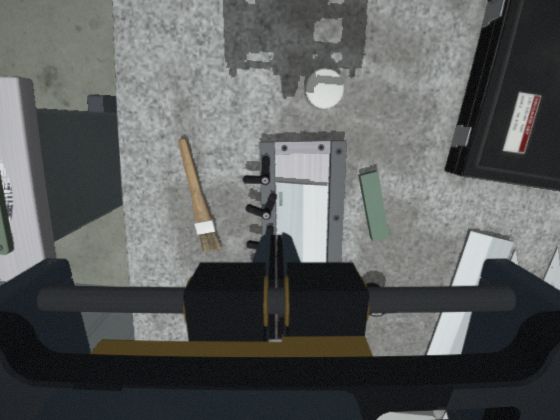

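The wrist view shows the stop end of the tray at about (310,145), with the fingers hiding the open end. I'll back off toward the open end and go lower.

```bash
python3 -m jog '0 0 0 0 -2 -1 0; 0 0 0 0 -4 -2 0; 0 0 0 0 -6 -3.5 0; 0 0 0 0 -7 -4 0; 0 0 0 0 -7 -4 0'
python3 - <<'E'
from h import *
s=env.state(); print(s['ee_pos'],s['ee_rot'],s['time_s'])
c=P('wrist'); im=grab_frame('wrist'); cv2.imwrite('pics/w1.png',im[:,:,::-1]); np.savez('w1.npz',**c)
for q in ("tray","blade","clip0"):
    print(q,[(round(d['conf'],2),[int(x) for x in d['box']]) for d in spotter.look_for(q,'wrist')[:5]])
cv2.imwrite('pics/w1z.png',cv2.resize(im[20:320,180:400,::-1],None,fx=2.7,fy=2)[:600])
E
```

```text
time_s: 3.22
ee_pos: [506.5, -137.5, 137.8]
ee_rot: [-179.9, -0.1, 94.5]
force: [-0.1, 0.8, 0.3]
gripper_width: 0.4
[ 506.49073506 -137.4877235   137.83410554] [-1.79873161e+02 -5.53893337e-02  9.45261310e+01] 3.225
tray [(0.62, [241, 0, 161, 187])]
blade [(0.84, [292, 8, 82, 220])]
clip0 [(0.66, [250, 85, 40, 38]), (0.57, [248, 134, 46, 45])]
```

View pics/w1.png

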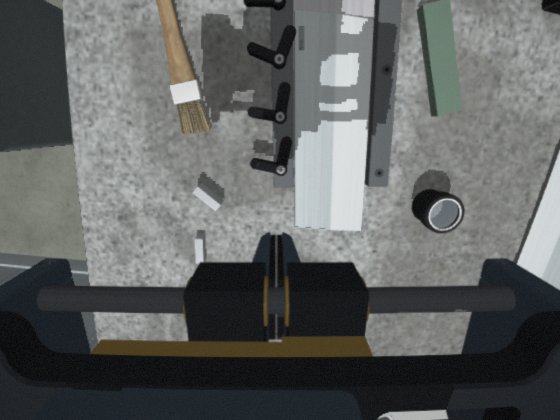

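The view from over the open end shows:
- Blade end corners at about (295,228) and (361,230).
- Clip-rail open end at about (273,186).
- Pivots at about (281,169), (281,116) and (279,59).
- Guard-rail end at about (388,186).

Next I'll fit the tray pose and overlay it to check.

```bash
cat > fit.py <<'E'
from h import *
from scipy.optimize import least_squares
def T(p,pts):
    c,s=np.cos(p[2]),np.sin(p[2]); q=np.array(pts,float)
    return np.c_[p[0]+c*q[:,0]-s*q[:,1],p[1]+s*q[:,0]+c*q[:,1],q[:,2]]
def fit(obs,p0=(530,20,.08)):
    def r(p): return np.concatenate([(proj(c,T(p,m))-np.array(uv)).ravel() for c,m,uv in obs])
    o=least_squares(r,p0,loss='soft_l1'); return o.x,r(o.x).reshape(-1,2)
E
python3 - <<'E'
from fit import *
w=dict(np.load('w1.npz'))
mw=[(-57,-92,18.5),(37,-92,22.5),(57,-92,22.5),(-50,-72,33),(-50,-24,33),(-50,24,33)]
uw=[(273,186),(369,185),(388,186),(281,169),(281,116),(279,59)]
tc=P('top'); k=lambda x,y:(190+x/4-.375,140+y/4-.375)
mt=[(-50,-72,33),(-50,-24,33),(-50,24,33),(-50,72,33),(57,120.5,22.5),(57,-92,22.5),(-57,120.5,18.5)]
ut=[k(586,367),k(497,375),k(412,383),k(326,391),k(229,212),k(600,181),k(231,412)]
for n,o in (('w',[(w,mw,uw)]),('t',[(tc,mt,ut)]),('both',[(w,mw,uw),(tc,mt,ut)])):
    p,r=fit(o); print(n,p.round(3),np.degrees(p[2]).round(2)); print(r.round(1).tolist())
p,_=fit([(w,mw,uw)])
be=back(w,[(295,228),(361,230)],18); print('blade end',be.round(1))
c,s=np.cos(p[2]),np.sin(p[2]); print('in tray',((be[:,:2]-p[:2])@np.array([[c,-s],[s,c]])).round(1))
im=cv2.imread('pics/w1.png'); F=4;x0,y0=235,95
z=cv2.resize(im[y0:y0+145,x0:x0+170],None,fx=F,fy=F,interpolation=cv2.INTER_CUBIC)
def L(pts,col):
    q=((proj(w,T(p,pts))-[x0,y0]+.5)*F).astype(int); cv2.polylines(z,[q.reshape(-1,1,2)],False,col,1)
L([(-57,60,18.5),(-57,-92,18.5),(-37,-92,18.5)],(0,0,255)); L([(37,-92,22.5),(57,-92,22.5),(57,60,22.5)],(0,0,255)); L([(-57,60,0),(-57,-92,0)],(255,255,0))
for y in(-72,-24,24): L([(-53,y,33),(-47,y,33)],(0,255,0));L([(-50,y-3,33),(-50,y+3,33)],(0,255,0))
cv2.imwrite('pics/ov.png',z); print(z.shape)
E
```

```text
w [ 5.5030e+02 -2.0234e+01  1.0000e-01] 5.73
[[1.1, 1.1], [-0.4, 1.1], [0.5, -0.2], [-0.1, 0.1], [-0.9, -0.3], [0.1, -1.5]]
t [ 5.47575e+02 -1.99420e+01  8.50000e-02] 4.89
[[-0.2, 0.5], [0.3, 0.3], [-0.1, 0.0], [-0.3, -0.2], [-0.9, -0.4], [0.1, -0.3], [2.3, 0.0]]
both [ 5.49836e+02 -2.00860e+01  1.01000e-01] 5.78
[[0.7, 0.9], [-0.8, 0.9], [0.1, -0.4], [-0.5, -0.0], [-1.4, -0.5], [-0.4, -1.7], [0.1, -1.0], [0.7, -0.9], [0.3, -0.8], [0.2, -0.7], [-1.2, -0.5], [-0.4, -1.8], [2.8, -0.2]]
blade end [[ 528.1 -159.4   18. ]
 [ 597.8 -156.1   18. ]]
in tray [[ -36.  -136.2]
 [  33.7 -139.9]]
(580, 680, 3)
```

View pics/ov.png

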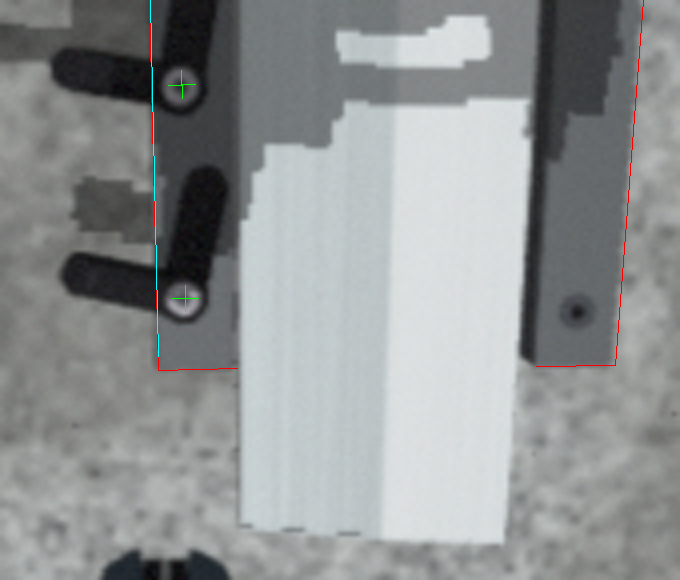

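The overlay matches the rails and pivots, giving a tray at about (549.5,-20) with yaw 5.5°. The blade end is 32–35 mm short of home. I'll go down outside the blade end.

```bash
python3 -m jog '0 0 0.2 1.2 -1 0 0; 0 0 0.2 2.4 -2.1 0 0; 0 0 0.2 2.4 -2.1 -2 0; 0 0 0.2 2.4 -2.1 -4 0; 0 0 0.2 2.4 -2.1 -5.2 0'; python3 -m jog '0 0 0 0 0 0 0'
python3 - <<'E'
from h import *
s=env.state(); print(s['ee_pos'],s['ee_rot'],s['force'])
im=grab_frame('wrist'); cv2.imwrite('pics/w2.png',im[:,:,::-1]); np.savez('w2.npz',**P('wrist'))
cv2.imwrite('pics/w2z.png',cv2.resize(im[0:300,130:430,::-1],(600,600)))
E
```

```text
time_s: 4.05
ee_pos: [566.8, -187.4, 7.4]
ee_rot: [-179.9, -0.1, 95.8]
force: [0.2, 1.0, 0.3]
gripper_width: 0.5
time_s: 4.18
ee_pos: [566.2, -187.4, 7.5]
ee_rot: [-179.8, -0.1, 95.8]
force: [-0.1, -0.5, 0.5]
gripper_width: 0.4
[ 566.16329788 -187.36498152    7.47889909] [-1.79786303e+02 -1.11706579e-01  9.57654926e+01] [-0.10347383 -0.47042295  0.49353828]
```

View pics/w2z.png

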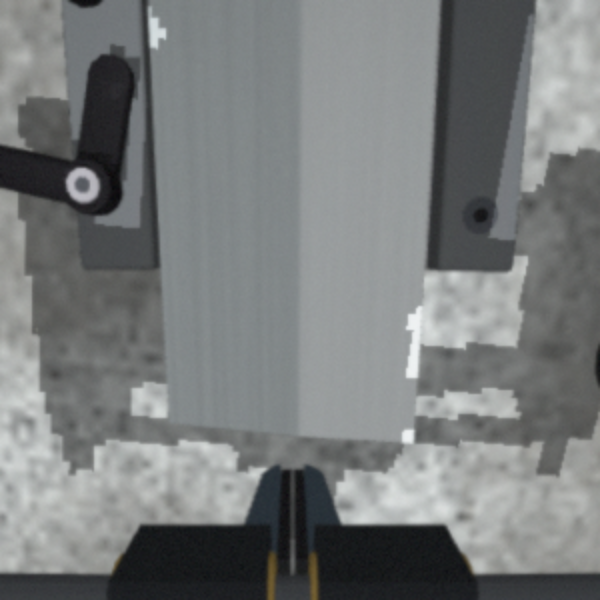

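The tool is square to the tray, with rail ends level in the picture. The tip is tapered and about 13 mm wide across. I'll push the blade.

```bash
python3 -m jog '0 0 0 -0.03 0.3 0 0; 0 0 0 -0.06 0.6 0 0; 0 0 0 -0.09 0.9 0 0; 0 0 0 -0.12 1.2 0 0; 0 0 0 -0.15 1.5 0 0';python3 -m jog '0 0 0 0 0 0 0'; python3 -m jog '0 0 0 -0.01 0.08 0 0; 0 0 0 -0.015 0.15 0 0'
python3 - <<'E'
from fit import *
w=dict(np.load('w1.npz'));v=dict(np.load('w2.npz'))
k=lambda x,y:(130+x/2-.25,y/2-.25)
mv=[(-57,-92,18.5),(57,-92,22.5),(-50,-72,33)];uv=[k(82,268),k(513,270),k(83,185)]
mw=[(-57,-92,18.5),(37,-92,22.5),(57,-92,22.5),(-50,-72,33),(-50,-24,33)]
uw=[(274,186.5),(369,186),(388.5,186),(281,169),(280.3,116)]
for o in ([(v,mv,uv)],[(w,mw,uw),(v,mv,uv)]):
    p,r=fit(o);print(p.round(4),np.degrees(p[2]).round(2),r.round(1).tolist())
s=env.state()['ee_pos'];c,q=np.cos(p[2]),np.sin(p[2]);d=s[:2]-p[:2];print('tcp tray',d[0]*c+d[1]*q,-d[0]*q+d[1]*c)
E
```

```text
time_s: 4.85
ee_pos: [565.2, -152.4, 10.6]
ee_rot: [179.8, 0.2, 95.7]
force: [0.7, -5.6, 4.4]
gripper_width: 0.4
time_s: 4.97
ee_pos: [564.4, -151.3, 10.0]
ee_rot: [179.9, 0.1, 95.7]
force: [0.4, -2.0, 1.3]
gripper_width: 0.5
time_s: 5.22
ee_pos: [564.0, -148.7, 9.7]
ee_rot: [179.9, 0.1, 95.7]
force: [0.4, -6.0, 4.3]
gripper_width: 0.5
[ 5.514719e+02 -2.119320e+01  1.003000e-01] 5.75 [[0.1, 0.6], [0.0, 0.0], [-0.1, -0.6]]
[ 5.511227e+02 -2.087130e+01  1.008000e-01] 5.78 [[0.9, 1.3], [0.3, 0.8], [0.7, 0.5], [0.8, 0.9], [0.6, 0.6], [-0.5, -0.0], [-0.4, -0.7], [-0.7, -1.3]]
tcp tray -0.08891949592119985 -128.47090236675677
```

```bash
python3 -m jog '0 0 0 -0.008 0.08 -0.04 0; 0 0 0 -0.016 0.16 -0.08 0; 0 0 0 -0.024 0.24 -0.08 0; 0 0 0 -0.024 0.24 -0.08 0';python3 -m jog '0 0 0 -0.006 0.06 0 0; 0 0 0 -0.006 0.06 0 0'; python3 -m jog '0 0 0 -0.006 0.06 0 0; 0 0 0 -0.006 0.06 0 0'
```

```text
time_s: 5.72
ee_pos: [563.0, -142.3, 7.4]
ee_rot: [179.9, 0.1, 95.7]
force: [0.8, -4.7, 3.3]
gripper_width: 0.1
time_s: 5.98
ee_pos: [562.8, -140.7, 7.3]
ee_rot: [179.9, 0.1, 95.7]
force: [1.4, -4.2, 3.8]
gripper_width: 0.3
time_s: 6.22
ee_pos: [562.7, -139.2, 7.3]
ee_rot: [179.9, 0.0, 95.7]
force: [1.0, -3.5, 3.2]
gripper_width: 0.4
```

```bash
for i in 1; do python3 -m jog '0 0 0 -0.006 0.06 0 0; 0 0 0 -0.006 0.06 0 0'; python3 -m jog '0 0 0 -0.006 0.06 0 0; 0 0 0 -0.006 0.06 0 0'; done
python3 - <<'E'
from h import *
im=grab_frame('wrist'); cv2.imwrite('pics/w3.png',im[:,:,::-1]); np.savez('w3.npz',**P('wrist'))
t=grab_frame('top'); s=grab_frame('scene')
a=cv2.resize(im[0:260,130:430,::-1],(600,520)); cv2.imwrite('pics/w3z.png',a)
E
```

```text
time_s: 6.48
ee_pos: [562.5, -137.8, 7.3]
ee_rot: [179.9, 0.1, 95.7]
force: [1.2, -5.4, 2.9]
gripper_width: 0.5
time_s: 6.72
ee_pos: [562.7, -137.4, 7.4]
ee_rot: [179.9, 0.2, 95.7]
force: [1.8, -9.2, 2.9]
gripper_width: 0.5
```

View pics/w3z.png

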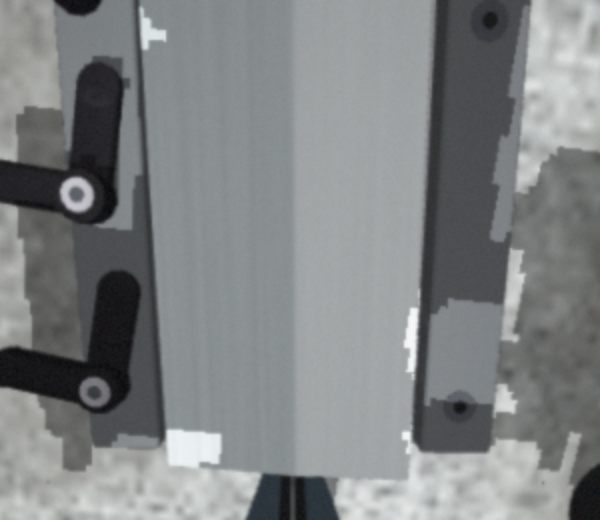

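The blade end now stands only slightly beyond the rail ends (rows ≈465–478 against 448), and the last step stalled. One firmer nudge and a numeric check will confirm it.

```bash
python3 -m jog '0 0 0 -0.006 0.06 0 0; 0 0 0 -0.006 0.06 0 0';  python3 -m jog '0 0 0 -0.006 0.06 0 0; 0 0 0 -0.006 0.06 0 0'
python3 - <<'E'
from fit import *
v=dict(np.load('w3.npz')); k=lambda x,y:(130+x/2-.25,y/2-.25)
mv=[(-57,-92,18.5),(57,-92,22.5),(-50,-72,33),(-50,-24,33)];uv=[k(93,445),k(492,452),k(95,392),k(77,194)]
p,r=fit([(v,mv,uv)]);print(p.round(4),r.round(1).tolist())
c,q=np.cos(p[2]),np.sin(p[2]);M=np.array([[c,-q],[q,c]])
print('blade end',((back(v,[k(166,465),k(408,478)],18)[:,:2]-p[:2])@M).round(1))
print('tcp',((env.state()['ee_pos'][:2]-p[:2])@M).round(1))
E
```

```text
time_s: 7.12
ee_pos: [563.2, -137.1, 7.5]
ee_rot: [179.8, 0.3, 95.8]
force: [2.2, -12.3, 1.7]
gripper_width: 0.5
time_s: 7.38
ee_pos: [563.6, -136.8, 7.5]
ee_rot: [179.8, 0.4, 95.8]
force: [2.0, -16.8, 0.3]
gripper_width: 0.7
[ 5.506524e+02 -2.020040e+01  9.880000e-02] [[0.0, 1.4], [0.8, 0.5], [-0.3, 0.0], [-0.3, -1.4]]
blade end [[ -36.3  -97.4]
 [  34.2 -101.4]]
tcp [   1.4 -117.3]
```

The blade stalls with force rising to 17 N, at or beyond the expected home position. I'll back off and move to the stroke start in front of the rail.

```bash
python3 -m jog '0 0 0 0.09 -0.88 0 0; 0 0 0 0.09 -0.88 1.5 0; 0 0 0 -2 -1.11 1.5 0; 0 0 0 -3.2 -0.52 1.5 0; 0 0 0 -3.2 -0.52 0 0';  python3 -m jog '0 0 0 0 0 0.1 0'
python3 - <<'E'
from fit import *
p=np.array([550.9,-20.5,.1]);c,q=np.cos(p[2]),np.sin(p[2]);M=np.array([[c,-q],[q,c]])
s=env.state();print('tcp',((s['ee_pos'][:2]-p[:2])@M).round(1),s['ee_pos'][2],s['force'])
im=grab_frame('wrist'); t=grab_frame('top'); cv2.imwrite('pics/t4.png',t[:,:,::-1]); np.savez('w4.npz',**P('wrist'))
a=cv2.resize(im[0:300,110:410,::-1],(480,480)); b=cv2.resize(t[170:270,235:295+20,::-1],(320,400)); z=np.zeros((480,800,3),np.uint8); z[:,:480]=a; z[:400,480:]=b
cv2.imwrite('pics/c4.png',z)
E
```

```text
time_s: 8.0
ee_pos: [479.9, -144.9, 8.1]
ee_rot: [179.9, -0.1, 95.6]
force: [1.2, 0.3, -0.6]
gripper_width: 0.7
time_s: 8.12
ee_pos: [478.4, -144.5, 7.4]
ee_rot: [-179.6, -0.2, 95.6]
force: [0.3, 0.1, 0.5]
gripper_width: 1.2
tcp [ -84.5 -116.1] 7.401766449531711 [0.25430717 0.1222298  0.46250215]
```

View pics/c4.png

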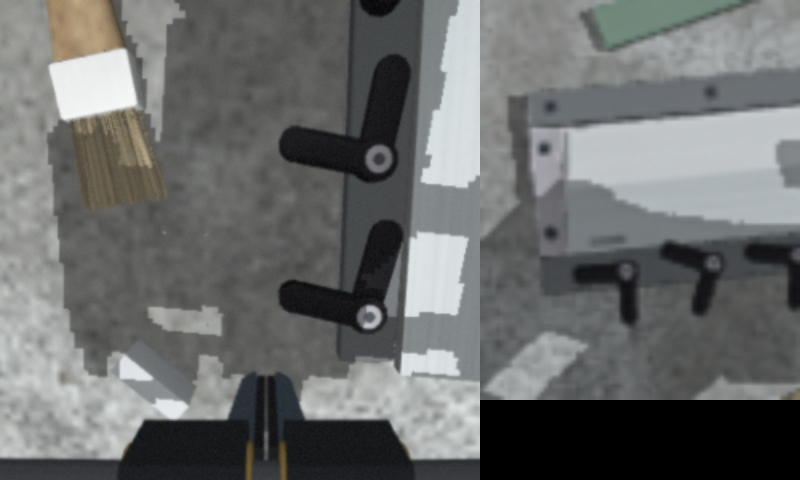

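The top crop (right) shows the blade against the stop at about x≈565 with no floor gap, and all the clips still open. Next, ease up to the rail face beside its open end.

```bash
python3 - <<'E'
from fit import *
v=dict(np.load('w4.npz'));k=lambda x,y:(110+(x+.5)/1.6-.5,(y+.5)/1.6-.5)
p,r=fit([(v,[(-57,-92,18.5),(-50,-72,33),(-50,-24,33)],[k(338,358),k(369,317),k(379,159)])]);print(p.round(3),r.round(1).tolist())
c,q=np.cos(p[2]),np.sin(p[2]);M=np.array([[c,-q],[q,c]])
print('tcp',((env.state()['ee_pos'][:2]-p[:2])@M).round(1))
E
python3 -m jog '0 0 0 0.2 0.38 0 0; 0 0 0 0.41 0.76 0 0; 0 0 0 0.41 0.76 0 0'; python3 -m jog '0 0 0 0.08 0.008 0 0; 0 0 0 0.08 0.008 0 0';python3 -m jog '0 0 0 0.08 0.008 0 0; 0 0 0 0.08 0.008 0 0'
```

```text
[553.552 -21.9   132.042] [[-0.1, 1.3], [0.0, -0.5], [0.1, -0.2]]
tcp [ -83.1 -116.4]
time_s: 8.6
ee_pos: [492.7, -125.9, 9.9]
ee_rot: [179.9, 0.0, 95.8]
force: [-0.6, 0.4, -1.2]
gripper_width: 0.5
time_s: 8.85
ee_pos: [493.5, -126.4, 9.4]
ee_rot: [-180.0, -0.0, 95.7]
force: [-0.0, 0.8, -0.3]
gripper_width: 0.9
time_s: 9.1
ee_pos: [493.7, -126.4, 9.3]
ee_rot: [-179.7, -0.1, 95.7]
force: [-4.6, -1.7, 3.3]
gripper_width: 0.5
```

Contact with the rail at TCP x≈493.6 (−4.6 N). I'll ease off half a millimetre and begin the stroke.

```bash
python3 -m jog '0 0 0 -0.05 0.3 0 0; 0 0 0 -0.08 0.6 0 0; 0 0 0 -0.11 0.9 0 0; 0 0 0 -0.14 1.2 0 0; 0 0 0 -0.17 1.5 0 0'
```

```text
time_s: 9.72
ee_pos: [489.7, -89.3, 9.0]
ee_rot: [-179.8, 0.0, 95.7]
force: [-5.2, -3.8, 1.2]
gripper_width: 0.6
```

```bash
python3 -m jog '0 0 0 0 0 0 0'
python3 - <<'E'
from fit import *
p=np.array([550.9,-20.5,.1]);c,q=np.cos(p[2]),np.sin(p[2]);M=np.array([[c,-q],[q,c]])
s=env.state();print('tcp',((s['ee_pos'][:2]-p[:2])@M).round(1),s['ee_pos'][2],s['force'])
im=grab_frame('wrist')
cv2.imwrite('pics/w5z.png',cv2.resize(im[0:300,110:410,::-1],(600,600)))
E
```

```text
time_s: 9.85
ee_pos: [489.6, -88.6, 9.0]
ee_rot: [-179.8, -0.1, 95.7]
force: [-4.7, 0.2, 1.0]
gripper_width: 0.5
tcp [-67.8 -61.6] 8.973457190326641 [-4.6573933   0.21063778  1.00595145]
```

View pics/w5z.png

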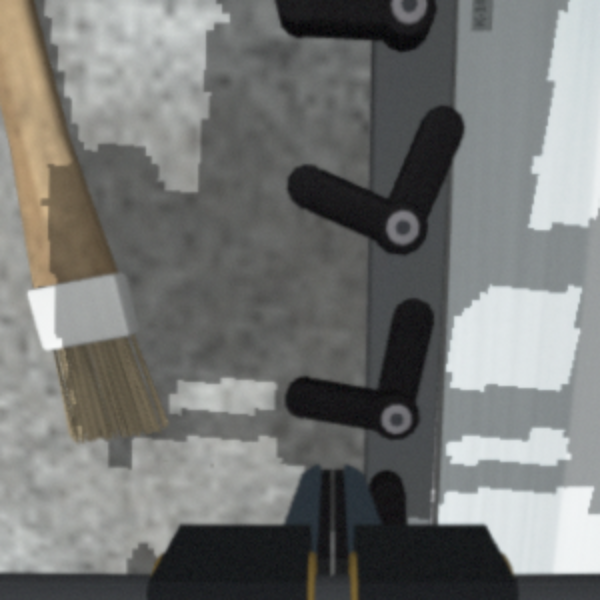

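The finger is running lightly along the rail at about 5 N. Clip0's lever is already turned in, while the levers at rows ≈400, 230 and 10 are still out. I'll carry on.

```bash
python3 -m jog '0 0 0 -0.03 0.3 0 0; 0 0 0 -0.06 0.6 0 0; 0 0 0 -0.09 0.9 0 0; 0 0 0 -0.12 1.2 0 0; 0 0 0 -0.15 1.5 0 0'
```

```text
time_s: 10.52
ee_pos: [486.2, -52.1, 9.0]
ee_rot: [-179.8, 0.0, 95.7]
force: [-6.0, -5.1, 0.6]
gripper_width: 0.5
```

```bash
python3 -m jog '0 0 0 -0.03 0.3 0 0; 0 0 0 -0.06 0.6 0 0; 0 0 0 -0.09 0.9 0 0; 0 0 0 -0.12 1.2 0 0; 0 0 0 -0.15 1.5 0 0'
```

```text
time_s: 11.15
ee_pos: [482.5, -15.1, 9.0]
ee_rot: [-179.8, 0.1, 95.7]
force: [-4.4, -4.8, 0.1]
gripper_width: 0.3
```

```bash
python3 -m jog '0 0 0 -0.03 0.3 0 0; 0 0 0 -0.06 0.6 0 0; 0 0 0 -0.09 0.9 0 0; 0 0 0 -0.12 1.2 0 0; 0 0 0 -0.15 1.5 0 0'
```

```text
time_s: 11.78
ee_pos: [479.0, 23.1, 9.1]
ee_rot: [-179.8, 0.0, 95.7]
force: [-4.5, -3.6, 0.6]
gripper_width: 0.4
```

```bash
python3 -m jog '0 0 0 -0.03 0.3 0 0; 0 0 0 -0.06 0.6 0 0; 0 0 0 -0.09 0.9 0 0; 0 0 0 -0.12 1.2 0 0; 0 0 0 -0.15 1.5 0 0'
```

```text
time_s: 12.4
ee_pos: [475.2, 60.6, 9.0]
ee_rot: [-179.8, 0.0, 95.7]
force: [-4.0, -4.0, 0.4]
gripper_width: 0.6
```

```bash
python3 -m jog '0 0 0 -0.03 0.3 0 0; 0 0 0 -0.06 0.6 0 0; 0 0 0 -0.09 0.9 0 0; 0 0 0 -0.12 1.2 0 0; 0 0 0 -0.12 1.2 0 0'
```

```text
time_s: 13.02
ee_pos: [472.4, 91.4, 9.1]
ee_rot: [-179.9, -0.0, 95.7]
force: [-5.5, 0.6, -0.4]
gripper_width: 0.4
```

The stroke is past the last clip. I'll draw off the rail, go up, and check.

```bash
python3 -m jog '0 0 0 -0.5 -0.05 0 0; 0 0 0 -0.6 -0.06 1 0; 0 0 0 -0.6 -0.06 3 0; 0 0 0 -0.6 -2 5 0; 0 0 0 -0.6 -4 6 0'; python3 -m jog '0 0 0 0 -2 0 0; 0 0 0 0 -4.5 0 0; 0 0 0 0 -6 0 0; 0 0 0 0 -6 0 0'
python3 - <<'E'
from h import *
s=env.state();print(s['ee_pos'],s['force'])
im=grab_frame('wrist'); t=grab_frame('top'); z=np.zeros((480,800,3),np.uint8)
z[:,:400]=cv2.resize(im[0:240,200:400,::-1],(400,480)); z[:360,400:]=cv2.resize(t[150:330,190:390,::-1],(400,360))
cv2.imwrite('pics/c6.png',z)
E
```

```text
time_s: 13.65
ee_pos: [460.6, -9.3, 162.3]
ee_rot: [179.6, 0.1, 95.8]
force: [0.6, -1.2, -0.5]
gripper_width: 0.8
time_s: 14.15
ee_pos: [459.4, -161.3, 159.9]
ee_rot: [179.8, 0.1, 95.4]
force: [-0.0, 0.1, -0.8]
gripper_width: 0.2
[ 459.40255306 -161.2777789   159.90472208] [-2.62074590e-04  1.46119397e-01 -7.58899549e-01]
```

View pics/c6.png

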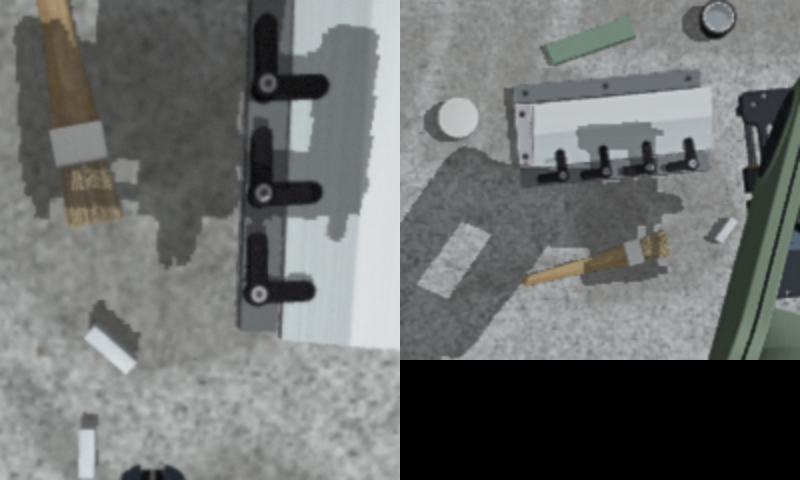

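All four hold arms reach squarely over the blade, with the levers along the rail. The blade is against the stop, the bystanders are in place, and the arm is clear.

```bash
python3 -c "
from workcell import env
print(env.job_done())"
```

```text
the job is handed in; nothing more can be done
None
```

The blade is home against the stop and all four clips are closed over it; I handed the job in at about 14 s of the 48 s allowed.

- **Blade:** I pushed it in with the shut fingertip until it stalled at the stop, with the force rising to about 17 N. The top picture taken before the stroke showed no gap at the stop and all four clips still open.
- **Clips:** One stroke along the rail from the open end to the stop end, brushing it at about 4–6 N, swept them round in turn.
- **Last pictures:** All four hold arms stand square across the blade, and the blade is still against the stop. The brush, blocks, stone, loupe and jar appear where they started. The arm was clear, with about 0 N on the tool.

**Disagreements:**
- The blade's outer end measured 3–7 mm nearer the stop than the stated 104.5 mm, and looked slightly skewed.
- Tray pose fits from different views differed by about 2–3 mm and up to 0.9° in heading. I therefore relied on the contact force at the stop and along the rail.

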